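# Switch the water filter from bypass to filter

## Task

The countertop water filter is running on bypass: put it back to filtering by pushing its two levers round with a fingertip. First push open the lever of the line with the fat white cartridge, until it lies fully in line with its pipe, and only then push shut the lever of the bare line, until it stands fully square across its pipe. Don't force the levers hard against their stops, and leave the things standing round the unit where they are.

Things in the scene. Friction and masses are not known exactly. Their poses are not given: they have to be found in the camera images.
- unit: fixed white tray (260 x 240 x 12 mm) of a countertop water filter; cross pipes join the ends of two parallel pipe lines, 70 mm left and right of its middle. Origin: underside, midway between the two lever pivots; x away from the robot, y left, z up; turned by up to 0.25 rad. The tray reaches from 80 mm before to 180 mm behind the origin
- filter_line: the filter line: the line that has the fat white filter cartridge (54 mm thick, 88 mm long, top 70 mm above the worktop) behind its valve. It is the left or the right one of the two. Pipe centre 42 mm above the worktop. Origin: on the lever's pivot axis, at worktop height. x runs along the pipe away from the robot, y to the left across it, z up. 
- bypass_line: the bypass line: the line that is bare thin pipe (19 mm thick) behind its valve, without a cartridge. Pipe centre 42 mm above the worktop. Origin: on the lever's pivot axis, at worktop height. x runs along the pipe away from the robot, y to the left across it, z up. 
- filter_line_pivot (a point): point on the pivot axis of the filter line's lever, 90 mm above the worktop (half-way up the lever); axes as filter_line
- bypass_line_pivot (a point): the same for the bypass line's lever; axes as bypass_line
- filter_lever_tip (a point): end of the filter line's lever, 85 mm from its pivot, half-way up. The lever is a black bar 12 mm thick, 80 to 100 mm above the worktop, with a hub of 14 mm radius. Nothing else on the unit is higher than 72 mm, save the shaker
- bypass_lever_tip (a point): end of the bypass line's lever, 85 mm from its pivot, half-way up. The lever is a black bar 12 mm thick, 80 to 100 mm above the worktop, with a hub of 14 mm radius. Nothing else on the unit is higher than 72 mm, save the shaker
- filter_lever (a joint): rad, hinge of the filter line's lever about the vertical axis through its pivot. 0 = in line with the pipe, pointing along the line's -x (to the robot): open. 1.571 = square across it, along the line's +y (left): shut. Grows clockwise from above; at q the lever points along (-cos q, sin q) in the line's x, y. Stops at 0 and 1.571; stays where left; turns at about 0.12 N m (2 N at 60 mm)
- bypass_lever (a joint): rad, hinge of the bypass line's lever about the vertical axis through its pivot. 0 = in line with the pipe, pointing along the line's -x (to the robot): open. 1.571 = square across it, along the line's +y (left): shut. Grows clockwise from above; at q the lever points along (-cos q, sin q) in the line's x, y. Stops at 0 and 1.571; stays where left; turns at about 0.12 N m (2 N at 60 mm)
- pepper_mill: a small clear shaker with a rounded metal top, 44 mm across, 90 mm tall, standing on the tray between the two pipe lines, loose bystander; origin at its underside, z up
- dip_bowl: a small white bowl, 85 mm across, 40 mm tall, on the worktop in front of the unit, loose bystander; origin at its underside, z up
- tumbler: a blue drinking tumbler, 81 mm across, 114 mm tall, on the worktop right of the unit, loose bystander; origin at its underside, z up
- sesame_jar: a screw-lid jar, 64 mm across, 90 mm tall, on the worktop left of the unit, loose bystander; origin at its underside, z up
- tape_roll: a roll of tape lying flat, 104 mm across, 25 mm tall, on the worktop left of the unit, nearer the robot than the jar, loose bystander; origin at its underside, z up

How it is judged:
By the outcome, as a careful person would: the job done as asked, in the order asked, and still so for the second after the job is handed in, with the robot touching nothing.
It also fails if it takes over 64 s, if anything falls off the work surface, if the arm or the gripper's body presses on something with over 40 N, if the wrist force passes 120 N, or if a joint passes its speed limit or range.

## Robot

A 6-joint arm with a two-finger parallel gripper is mounted at the origin on a cart in front of the work surface, level with it; the furniture and walls round the work are solid. World frame = base frame: x ahead of the robot, y to its left, z up, the work surface at z = 0. Lengths are in m, angles in rad, forces in N, time in s.
With the tool pointing down it reaches from about 0.25 to 0.725 m from the base axis. Payload 4 kg.
Tool frame: the origin (TCP) lies on the front face of the gripper's body, between the roots of the fingers; the fingertips stand 73 mm ahead of it and the grasp point (between the pads) lies 54 mm ahead of it; z points along the fingers, y is the line along which they close (so a half turn about z gives the same grasp; the last joint's range is limited). The gripper opens to 85 mm and grips with 20 to 120 N. Pads are 22 mm wide; open, the fingers measure 114 mm over their backs; the gripper's body (76 mm by 85 mm) begins 54 mm behind the grasp point. The pads swing forward as they close: fully open they stand 13 mm farther back than shut.
Start: joints at [1.26, 0.241, 0.005, 1.335, 0, 1.571], TCP at [0.153, 0.476, 0.304] pointing down, gripper open.
Joint ranges: [-2.72, 2.72], [-1.05, 1.87], [-1.09, 1.28], [-1.99, 2.15], [-1.42, 1.44], [-3.14, 3.14]. Speed limits (rad/s): [2.79, 2.79, 3.14, 3.14, 3.14, 3.14].

## Interface

Orientations are given as a unit quaternion [x, y, z, w].
In Python, from workcell import bot gives the robot as it stands. The module is installed in compiled form; this text tells all that it offers.
- The arm moves only by the tool step_arm, never from a script. Its argument "rows" is a list of rows, each a list of 2 entries, a list of its own where there are three numbers: the shift along the tool's x, y, z in mm, then the turn about the tool's z in degrees. A call has 1 to 12 rows; each row is the pose to reach, as a shift and turn from the pose commanded when the call began, along the tool's axes at that moment; what a row does not reach only later rows make up. A row lasts 1/8 s, in which the tool goes at most 62.5 mm and 10.7 degrees, less where a joint would pass 70% of its speed; a pose out of reach is approached as far as the arm can. A call with a gripper value outside its range is refused whole. "claw" is the gripper's target within -1 to 1 (shut at 1, half-way at 0, fully open at -1), set as the call begins (left out, the last holds). The fingers move at their own pace and stop on an object; the grip force is fixed at half the most. Time passes only in rows, so rows that repeat a pose let the fingers close. It gives the time, the measured TCP pose, the force, the opening and the grip force at its end, in the units of the state.
- bot.get_obs(): the state, without advancing time (a new reading comes with each control period).
- bot.camera(name): name is "side" or "top"; returns (picture, depth): 384x512x3 uint8, red, green, blue; 384x512 float32, m along the optical axis (not along the pixel's ray), 0 where there is no reading.
- bot.camera_params(name): a dict with "fx", "fy", "cx", "cy" (pixels), "D" ([k1, k2, p1, p2, k3] as OpenCV has them; the pictures are not rectified), "pose" (4x4, takes a point from camera to world coordinates). Camera axes: x right, y up, looking along -z (the intrinsics and any distortion apply to the point x, -y, -z); pixel columns grow to the right and rows downward; lengths in m; the calibration is good to about 2 mm. A picture is of the moment at which its call begins. camera_params takes no time and is no camera call.
- bot.job_done(): hands the job in; it is judged then, once.
Trained networks look in the newest picture that a camera, given by its name, has taken for a name from the list of things; names that differ only in an ending like _2 or _b are one class to them, and where a whole thing is asked for, a point or a joint stands for the part that bears it (a point fixed in the world has none). Each returns a list of dicts, best first, with "score" (0 to 1); they miss things now and then, are a little off and sometimes report something else, mostly with a low value. They report only what shows in the picture. A call takes as long as a camera call.
- bot.trace(target, camera): "pixels" (384x512 bool, what is visible of it) and "uv" ([column, row] in pixels, amid what is visible of it).
The state is a dict: "clock": time; "joint_pos": joint angles; "joint_vel": joint speeds; "tau": joint torques, N m; "eef_pos": TCP position; "tool_rot": TCP orientation; "ft_force": force on the tool from outside, world axes, zero at the start; "ft_torque": the same for the moment, N m; "grip_width": finger opening in m; "grasp_force": force on a finger pad.
Only numpy, scipy, OpenCV 4.12 (cv2) and the standard library are available. Lean on these libraries where they do the work, as an engineer would, in place of code of your own. Each camera call takes 0.05 s, during which the arm holds its last target. There are 200 camera calls.

## Working session

There is one attempt and no reset: what is moved stays moved. The work goes in short steps, Python scripts to look and compute and a tool call to move; the robot and the scene stay as the last step left them, time stands still between calls to the robot, and variables do not carry over. Pictures are saved under pics/ and viewed, at most 10 in all, crops included, and the job is handed in when it is done.

Besides the shell and the picture viewer there is one more tool, called after "Emit:" as name(argument=value, ...), one argument or row to a line, values as JSON. step_arm: Moves the arm, as the interface text tells. Its arguments: {"type":"object","properties":{"rows":{"type":"array"},"claw":{"type":"number"}},"required":["rows"]}

```bash
mkdir -p pics; cat > h.py <<'E'
import numpy as np, cv2
from workcell import bot
def world(cam, uv, d):
    p=bot.camera_params(cam); K=np.array([[p['fx'],0,p['cx']],[0,p['fy'],p['cy']],[0,0,1]])
    n=cv2.undistortPoints(np.array(uv,float).reshape(-1,1,2),K,np.array(p['D'],float)).reshape(-1,2)
    d=np.ravel(d); c=np.c_[n[:,0]*d,-n[:,1]*d,-d,np.ones(len(d))]
    return (np.array(p['pose'])@c.T).T[:,:3]
def cloud(cam, depth, mask):
    r,c=np.nonzero(mask&(depth>0)); return world(cam,np.c_[c,r],depth[r,c])
E
python3 - <<'E'
from h import *
np.set_printoptions(precision=3,suppress=True)
for cam in ('top','side'):
    im,d=bot.camera(cam); cv2.imwrite(f'pics/{cam}0.png',im[:,:,::-1])
    for n in ('filter_lever','bypass_lever','filter_line','bypass_line','unit','pepper_mill','tumbler','sesame_jar','dip_bowl'):
        for t in bot.trace(n,cam)[:2]:
            P=cloud(cam,d,t['pixels'])
            if len(P): print(cam,n,round(t['score'],2),t['uv'],len(P),np.median(P,0),P.min(0),P.max(0))
o=bot.get_obs();print(o['eef_pos'],o['tool_rot'],o['clock'])
E
```

```text
top filter_lever 0.74 [233.4, 187.5] 202 [0.518 0.302 0.1  ] [0.494 0.271 0.006] [0.541 0.359 0.109]
top filter_line 0.84 [238.6, 159.6] 1006 [0.584 0.283 0.062] [0.49  0.255 0.007] [0.673 0.359 0.109]
top bypass_line 0.68 [292.5, 177.5] 685 [0.545 0.146 0.053] [0.446 0.123 0.007] [0.671 0.168 0.108]
top bypass_line 0.47 [230.7, 184.2] 197 [0.52  0.302 0.1  ] [0.496 0.271 0.006] [0.541 0.359 0.109]
top unit 0.71 [266.2, 169.3] 5664 [0.569 0.208 0.012] [ 0.448  0.09  -0.003] [0.707 0.336 0.06 ]
top pepper_mill 0.48 [266.8, 147.6] 190 [0.623 0.208 0.095] [0.608 0.187 0.041] [0.641 0.228 0.104]
top pepper_mill 0.25 [257.0, 245.2] 751 [0.361 0.238 0.015] [0.323 0.199 0.005] [0.408 0.278 0.043]
top tumbler 0.58 [338.5, 138.1] 847 [0.663 0.019 0.055] [ 0.611 -0.27  -0.909] [0.903 0.07  0.117]
top sesame_jar 0.55 [199.2, 135.7] 515 [0.646 0.395 0.089] [ 0.621  0.368 -0.002] [0.696 0.447 0.094]
top dip_bowl 0.97 [254.9, 244.2] 772 [0.361 0.24  0.015] [ 0.317  0.199 -0.002] [0.408 0.28  0.043]
top dip_bowl 0.45 [230.5, 186.9] 291 [0.518 0.309 0.099] [ 0.494  0.268 -0.004] [0.544 0.364 0.109]

[... 470 characters left out ...]
.054] [ 0.445  0.123 -0.001] [0.669 0.24  0.108]
side unit 0.76 [277.3, 219.8] 4252 [0.558 0.17  0.012] [ 0.445  0.026 -0.005] [0.715 0.363 0.115]
side unit 0.55 [278.5, 187.9] 1019 [0.56  0.271 0.058] [ 0.493  0.251 -0.002] [0.669 0.374 0.107]
side pepper_mill 0.77 [306.0, 204.1] 456 [0.626 0.19  0.062] [0.61  0.181 0.013] [0.651 0.216 0.103]
side tumbler 0.87 [328.8, 249.7] 1837 [0.652 0.017 0.078] [ 0.613 -0.012 -0.004] [0.733 0.177 0.115]
side sesame_jar 0.8 [306.7, 156.6] 726 [0.649 0.376 0.063] [0.621 0.363 0.002] [0.682 0.427 0.092]
side dip_bowl 0.77 [201.4, 205.3] 766 [0.364 0.25  0.023] [ 0.316  0.191 -0.003] [0.407 0.316 0.043]
[0.153 0.476 0.304] [ 0.155  0.988  0.    -0.   ] 1.0
```

View pics/top0.png

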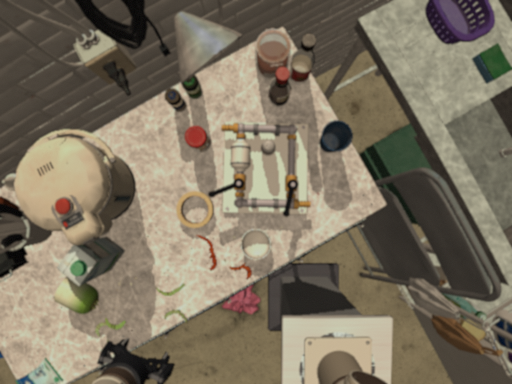

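View pics/side0.png

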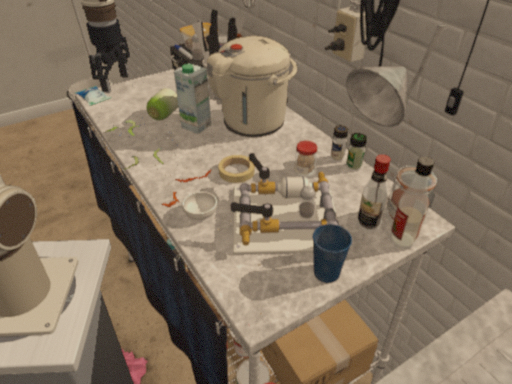

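The top view shows the filter line on the left (cartridge at 240,155; lever from 240,184 reaching left to 210,193). The bypass line is on the right, with its lever running from (292,184) towards the robot at (288,215). The shaker at (267,147) stands behind the pivots. Next I fit the pivots and lever directions.

```bash
python3 - <<'E'
from h import *
np.set_printoptions(precision=4,suppress=True)
C={'F':[],'B':[]}
for cam in ('top','side'):
    im,d=bot.camera(cam)
    P=cloud(cam,d,d>0); ok=(P[:,2]>.085)&(P[:,2]<.112)&(P[:,0]>.40)&(P[:,0]<.585)
    c=im[(d>0)].max(1)<75   # dark
    for k,(lo,hi) in {'F':(.22,.40),'B':(.06,.22)}.items():
        Q=P[ok&c&(P[:,1]>lo)&(P[:,1]<hi)]
        m=Q[:,:2].mean(0);u=np.linalg.svd(Q[:,:2]-m)[2][0]
        if u@[ -1,1]<0:u=-u
        s=(Q[:,:2]-m)@u; w=(Q[:,:2]-m)@[-u[1],u[0]]
        print(cam,k,len(Q),'dir',u,np.degrees(np.arctan2(u[1],u[0])),'ends',m+u*s.min(),m+u*s.max(),s.max()-s.min(),np.percentile(Q[:,2],[10,50,90]))
        # width profile
        print([(round(float(a),3),round(float(np.ptp(w[(s>=a)&(s<a+.012)])),3)) for a in np.arange(s.min(),s.max(),.012) if ((s>=a)&(s<a+.012)).any()])
    # pipes / tray
    T=P[(P[:,2]>.006)&(P[:,2]<.018)&(P[:,0]>.42)&(P[:,0]<.74)&(P[:,1]>.06)&(P[:,1]<.36)]
    print('tray',cv2.minAreaRect((T[:,:2]*1000).astype(np.float32)))
    S=P[(P[:,2]>.045)&(P[:,2]<.056)&(P[:,0]>.56)&(P[:,0]<.64)&(P[:,1]>.1)&(P[:,1]<.18)]
    f=np.polyfit(S[:,0],S[:,1],1); print('bypass pipe slope',f[0],np.polyval(f,.52),len(S))
E
```

```text
top F 138 dir [-0.3523  0.9359] 110.62690542124997 ends [0.5312 0.2707] [0.4978 0.3595] 0.0949444513999136 [0.0979 0.1    0.1027]
[(-0.045, 0.022), (-0.033, 0.023), (-0.021, 0.007), (-0.009, 0.007), (0.003, 0.007), (0.015, 0.007), (0.027, 0.009), (0.039, 0.01)]
top B 164 dir [-0.9794  0.202 ] 168.3463302233891 ends [0.537  0.1422] [0.446 0.161] 0.09299276100875048 [0.097  0.0998 0.1024]
[(-0.046, 0.021), (-0.034, 0.022), (-0.022, 0.011), (-0.01, 0.012), (0.002, 0.011), (0.014, 0.011), (0.026, 0.01), (0.038, 0.011)]
tray ((575.3477783203125, 223.51348876953125), (264.6174011230469, 262.7272644042969), 88.05191802978516)
bypass pipe slope -0.010253678153404522 0.14319828089520786 176
side F 148 dir [-0.3609  0.9326] 111.15547774168756 ends [0.5301 0.2663] [0.4973 0.351 ] 0.09080630607434534 [0.0895 0.0982 0.1015]
[(-0.035, 0.022), (-0.023, 0.007), (-0.011, 0.01), (0.001, 0.009), (0.013, 0.007), (0.025, 0.008), (0.037, 0.008), (0.049, 0.01)]
side B 298 dir [-0.9608  0.2772] 163.9086695191763 ends [0.5358 0.1309] [0.4456 0.1569] 0.09384346932734486 [0.0881 0.0968 0.101 ]
[(-0.045, 0.021), (-0.033, 0.017), (-0.021, 0.012), (-0.009, 0.01), (0.003, 0.008), (0.015, 0.011), (0.027, 0.012), (0.039, 0.013)]
tray ((574.5494384765625, 224.23435974121094), (271.1237487792969, 267.6822509765625), 89.89934539794922)
bypass pipe slope -0.00874289353600438 0.13780953553689443 191
```

Emit:
step_arm(
  rows=[
    [[-60, -1, 10], -9],
    [[-120, -2, 20], -17.8],
    [[-180, -3, 40], -17.8],
    [[-240, -4, 60], -17.8],
    [[-300, -5, 80], -17.8],
    [[-360, -6, 95], -17.8],
    [[-402, -7, 104], -17.8],
    [[-402, -7, 104], -17.8],
    [[-402, -7, 104], -17.8],
    [[-402, -7, 104], -17.8],
  ],
  claw=1,
)

```text
clock: 2.35
eef_pos: [0.5325, 0.3473, 0.2005]
tool_rot: [-0.001, 1.0, 0.0, 0.0]
ft_force: [0.1, -0.2, 0.4]
grip_width: 0.0001
grasp_force: 0.0
```

```bash
python3 - <<'E'
from h import *
np.set_printoptions(precision=3,suppress=True)
o=bot.get_obs();print(o['eef_pos'],o['tool_rot'],o['ft_force'],o['grip_width'],o['clock'],o['joint_pos'])
im,d=bot.camera('side');cv2.imwrite('pics/side1.png',cv2.resize(im[120:260,180:360,::-1],None,fx=4,fy=4))
P=cloud('side',d,d>0);e=o['eef_pos']
Q=P[(abs(P[:,0]-e[0])<.06)&(abs(P[:,1]-e[1])<.06)&(P[:,2]>.115)&(P[:,2]<.16)]
print(Q.min(0),Q.max(0))
E
```

```text
[0.532 0.347 0.201] [-0.001  1.     0.     0.   ] [ 0.144 -0.177  0.441] 0.00014189742966291718 2.35 [0.578 0.566 0.222 1.227 0.    0.576]
[0.522 0.331 0.127] [0.545 0.354 0.16 ]
```

View pics/side1.png

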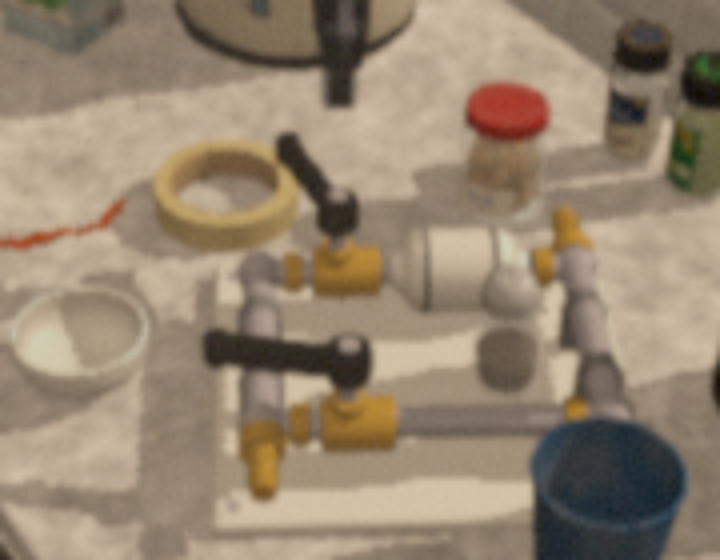

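The closed fingers hover behind the filter lever (finger at 340,60; lever from 335,210 to 290,145), and the way down is clear.

Emit:
step_arm(
  rows=[
    [[-3, 0, 22], 0],
    [[-3, 0, 43], 0],
    [[-3, 0, 43], 0],
  ],
)

```text
clock: 2.78
eef_pos: [0.5346, 0.3465, 0.1556]
tool_rot: [-0.001, 1.0, -0.001, -0.002]
ft_force: [-0.7, 0.1, -0.9]
grip_width: 0.0003
grasp_force: 0.0
```

```bash
python3 - <<'E'
import numpy as np
from workcell import bot
o=bot.get_obs();e=np.array(o['eef_pos']);print(e,o['ft_force'])
p=np.array([.5277,.280])
for q in (69,60,50,40,30,20,10,5,0):
    a=np.radians(q);u=np.array([-np.cos(a),np.sin(a)]);n=np.array([np.sin(a),np.cos(a)])
    c=p+.06*u+(.006+.011*np.sin(a)+.0145*np.cos(a))*n
    w=(c-e[:2])*1000;print(q,c.round(4),'tool',(-w[0]).round(1),w[1].round(1))
E
```

```text
[0.53459725 0.34651231 0.15562394] [-0.66150554  0.13927061 -0.86261639]
69 [0.5262 0.3437] tool 8.4 -2.8
60 [0.5174 0.3433] tool 17.2 -3.2
50 [0.5073 0.3412] tool 27.3 -5.3
40 [0.4973 0.3371] tool 37.3 -9.4
30 [0.4878 0.3308] tool 46.8 -15.7
20 [0.4793 0.3225] tool 55.3 -24.0
10 [0.4725 0.3123] tool 62.1 -34.2
5 [0.4698 0.3066] tool 64.8 -40.0
0 [0.4677 0.3005] tool 66.9 -46.0
```

Emit:
step_arm(
  rows=[
    [[8, -3, 0], 0],
    [[13, -3, 0], 0],
    [[17, -3, 0], 0],
    [[22, -4, 0], 0],
    [[27, -5, 0], 0],
    [[32, -7, 0], 0],
    [[37, -9, 0], 0],
    [[42, -12, 0], 0],
    [[47, -16, 0], 0],
    [[51, -20, 0], 0],
    [[55, -24, 0], 0],
    [[59, -29, 0], 0],
  ],
)

```text
clock: 4.28
eef_pos: [0.4772, 0.3173, 0.1569]
tool_rot: [-0.0, 1.0, 0.0, -0.0]
ft_force: [2.3, 1.8, 0.1]
grip_width: -0.0002
grasp_force: 1.0
```

```bash
cat > lev.py <<'E'
from h import *
def lever(lo,hi,cams=('top','side')):
  e=np.array(bot.get_obs()['eef_pos'])
  for cam in cams:
    im,d=bot.camera(cam); P=cloud(cam,d,d>0); c=im[d>0].max(1)<75
    Q=P[c&(P[:,2]>.085)&(P[:,2]<.108)&(P[:,0]>.40)&(P[:,0]<.585)&(P[:,1]>lo)&(P[:,1]<hi)]
    x=Q[:,:2]; m=x.mean(0);u=np.linalg.svd(x-m)[2][0]
    if u@[-1,1]<0:u=-u
    s=(x-m)@u; print(cam,len(x),'q deg',np.degrees(np.arctan2(u[1],-u[0])).round(1),'ends',(m+u*s.min()).round(4),(m+u*s.max()).round(4))
E
python3 - <<'E'
from lev import *
lever(.22,.285,('side',)); lever(.22,.40)
im,d=bot.camera('side');cv2.imwrite('pics/side2.png',cv2.resize(im[120:260,180:360,::-1],None,fx=4,fy=4))
E
```

```text
side 115 q deg 20.0 ends [0.5377 0.2689] [0.4896 0.2864]
top 89 q deg 15.2 ends [0.5381 0.2789] [0.4923 0.2913]
side 260 q deg 19.5 ends [0.5377 0.2699] [0.4515 0.3005]
```

View pics/side2.png

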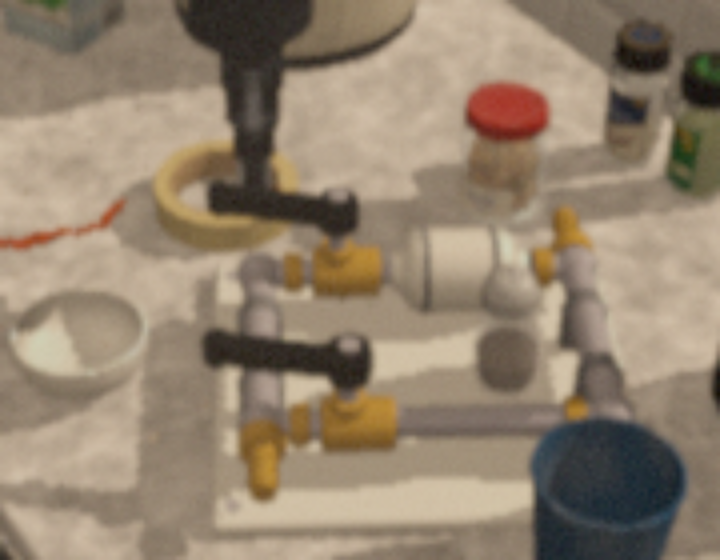

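The finger lies against the filter lever (350,210 to 215,195), with about 15° left. I'll push on in smaller steps and watch the force.

Emit:
step_arm(
  rows=[
    [[3, -4, 0], 0],
    [[5, -8, 0], 0],
    [[7, -12, 0], 0],
    [[7, -14, 0], 0],
    [[7, -14, 0], 0],
  ],
)

```text
clock: 5.1
eef_pos: [0.4701, 0.3031, 0.1569]
tool_rot: [0.0, 1.0, -0.0, -0.0]
ft_force: [0.2, 0.3, 0.8]
grip_width: 0.0004
grasp_force: 0.5
```

Emit:
step_arm(
  rows=[
    [[0, -1, 0], 0],
    [[0, -1.5, 0], 0],
    [[0, -1.5, 0], 0],
  ],
)

```text
clock: 5.48
eef_pos: [0.4702, 0.3026, 0.1569]
tool_rot: [-0.0, 1.0, 0.001, -0.0]
ft_force: [-1.5, 4.4, 0.9]
grip_width: -0.0002
grasp_force: 2.4
```

```bash
python3 - <<'E'
from lev import *
lever(.22,.40)
E
```

```text
top 76 q deg -2.1 ends [0.5383 0.2826] [0.497  0.2811]
side 263 q deg 6.1 ends [0.5385 0.272 ] [0.4468 0.2818]
```

Emit:
step_arm(
  rows=[
    [[0, -0.7, 0], 0],
    [[0, -0.7, 0], 0],
    [[0, -0.7, 0], 0],
  ],
)

```text
clock: 5.95
eef_pos: [0.4702, 0.3024, 0.157]
tool_rot: [-0.0, 1.0, 0.001, -0.0]
ft_force: [-2.4, 5.7, 0.7]
grip_width: -0.0001
grasp_force: 3.2
```

Emit:
step_arm(
  rows=[
    [[0, -0.7, 0], 0],
    [[0, -0.7, 0], 0],
    [[0, -0.7, 0], 0],
  ],
)

```text
clock: 6.32
eef_pos: [0.4702, 0.3022, 0.157]
tool_rot: [-0.001, 1.0, 0.002, -0.0]
ft_force: [-2.5, 8.5, -0.5]
grip_width: 0.0002
grasp_force: 4.0
```

Force rises with no motion, so the lever is at its stop. Back off, lift, and cross to the right side of the bypass lever.

Emit:
step_arm(
  rows=[
    [[0, 12, 0], 0],
    [[0, 12, -25], 0],
    [[0, 12, -50], 0],
    [[3, -45, -50], 0],
    [[5, -105, -50], 0],
    [[6, -165, -50], 0],
    [[6, -177, -50], 0],
    [[6, -177, -50], 0],
    [[6, -177, -50], 0],
    [[6, -177, -50], 0],
  ],
)

```text
clock: 7.58
eef_pos: [0.4646, 0.1248, 0.2068]
tool_rot: [-0.001, 1.0, -0.0, -0.0]
ft_force: [0.7, 0.0, -0.6]
grip_width: 0.0001
grasp_force: 0.0
```

```bash
python3 - <<'E'
from lev import *
lever(.22,.40);lever(.06,.22)
im,d=bot.camera('top');cv2.imwrite('pics/top3.png',cv2.resize(im[100:240,180:360,::-1],None,fx=4,fy=4))
print(bot.get_obs()['eef_pos'])
E
```

```text
top 166 q deg 1.9 ends [0.5382 0.2813] [0.4454 0.2844]
side 135 q deg 9.0 ends [0.5384 0.2707] [0.4865 0.2789]
top 118 q deg 10.6 ends [0.5378 0.1427] [0.4458 0.1598]
side 289 q deg 15.6 ends [0.5357 0.131 ] [0.4453 0.1563]
[0.46442818 0.12409937 0.20680566]
```

View pics/top3.png

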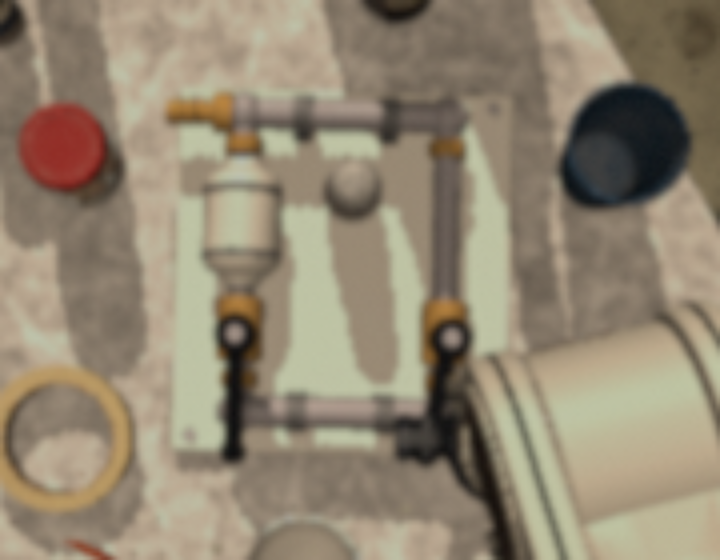

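The filter lever (234,335 to 232,455) now lies in line with its pipe. The gripper is on the right-hand side of the bypass lever, so next I lower it and push that lever round.

Emit:
step_arm(
  rows=[
    [[0, 0, 25], 0],
    [[0, 0, 50], 0],
    [[0, 0, 50], 0],
  ],
)

```text
clock: 8.2
eef_pos: [0.463, 0.1233, 0.1553]
tool_rot: [-0.0, 1.0, -0.001, -0.002]
ft_force: [0.4, 0.2, -1.0]
grip_width: 0.0
grasp_force: 0.0
```

```bash
python3 - <<'E'
import numpy as np
from workcell import bot
o=bot.get_obs();e=np.array(o['eef_pos']);print(e,o['ft_force'])
p=np.array([.5292,.1438])
for q in (11,20,30,40,50,60,70,80,85,90):
    a=np.radians(q);u=np.array([-np.cos(a),np.sin(a)]);n=np.array([np.sin(a),np.cos(a)])
    c=p+.06*u-(.006+.011*np.sin(a)+.0145*np.cos(a))*n
    w=(c-e[:2])*1000;print(q,c.round(4),'tool',(-w[0]).round(1),w[1].round(1))
E
```

```text
[0.46299979 0.12328807 0.15529193] [ 0.38480642  0.18909769 -1.02834183]
11 [0.466  0.1333] tool -3.0 10.0
20 [0.4648 0.1423] tool -1.8 19.1
30 [0.4652 0.153 ] tool -2.2 29.7
40 [0.4677 0.1638] tool -4.7 40.6
50 [0.4724 0.1745] tool -9.4 51.2
60 [0.4795 0.1844] tool -16.5 61.1
70 [0.4887 0.1929] tool -25.7 69.6
80 [0.4997 0.1995] tool -36.7 76.2
85 [0.5058 0.202 ] tool -42.8 78.7
90 [0.5122 0.2038] tool -49.2 80.5
```

Emit:
step_arm(
  rows=[
    [[-2, 9, 0], 0],
    [[-1, 15, 0], 0],
    [[-1, 21, 0], 0],
    [[-1, 28, 0], 0],
    [[-3, 34, 0], 0],
    [[-4, 40, 0], 0],
    [[-6, 46, 0], 0],
    [[-9, 51, 0], 0],
    [[-13, 56, 0], 0],
    [[-17, 61, 0], 0],
    [[-22, 66, 0], 0],
    [[-26, 69, 0], 0],
  ],
)

```text
clock: 9.7
eef_pos: [0.4906, 0.1929, 0.1567]
tool_rot: [-0.0, 1.0, 0.0, -0.0]
ft_force: [-1.7, -2.5, 0.9]
grip_width: -0.0003
grasp_force: 1.0
```

Emit:
step_arm(
  rows=[
    [[-5, 3, 0], 0],
    [[-10, 6, 0], 0],
    [[-15, 8, 0], 0],
    [[-18, 9, 0], 0],
    [[-18, 9, 0], 0],
  ],
)

```text
clock: 10.32
eef_pos: [0.5091, 0.2019, 0.157]
tool_rot: [0.0, 1.0, 0.0, 0.0]
ft_force: [-0.3, 0.5, 0.0]
grip_width: -0.0002
grasp_force: 0.2
```

```bash
python3 - <<'E'
from lev import *
lever(.06,.26)
im,d=bot.camera('side');cv2.imwrite('pics/side4.png',cv2.resize(im[120:260,180:360,::-1],None,fx=4,fy=4))
E
```

```text
lev.py:7: RuntimeWarning: Mean of empty slice.
  x=Q[:,:2]; m=x.mean(0);u=np.linalg.svd(x-m)[2][0]
  ret = um.true_divide(
Traceback (most recent call last):
  File "lev.py", line 9, in lever
    s=(x-m)@u; print(cam,len(x),'q deg',np.degrees(np.arctan2(u[1],-u[0])).round(1),'ends',(m+u*s.min()).round(4),(m+u*s.max()).round(4))
                                                                                                ~~~~~^^
ValueError: zero-size array to reduction operation minimum which has no identity
```

The arm hides the top view. I'll finish by force in small steps along +x.

Emit:
step_arm(
  rows=[
    [[-1, 0, 0], 0],
    [[-1.5, 0, 0], 0],
    [[-1.5, 0, 0], 0],
  ],
)

```text
clock: 10.75
eef_pos: [0.5099, 0.2019, 0.1571]
tool_rot: [-0.0, 1.0, 0.0, 0.0]
ft_force: [-2.0, 3.1, 0.9]
grip_width: -0.0
grasp_force: 1.2
```

Emit:
step_arm(
  rows=[
    [[-1, 0, 0], 0],
    [[-1, 0, 0], 0],
    [[-1, 0, 0], 0],
  ],
)

```text
clock: 11.12
eef_pos: [0.5102, 0.2019, 0.157]
tool_rot: [-0.0, 1.0, 0.0, -0.001]
ft_force: [-5.2, 2.1, 3.1]
grip_width: 0.0003
grasp_force: 2.4
```

```bash
python3 - <<'E'
from lev import *
lever(.06,.26,('side',))
E
```

```text
side 172 q deg 87.9 ends [0.5255 0.1262] [0.522  0.2205]
```

Emit:
step_arm(
  rows=[
    [[-0.8, 0, 0], 0],
    [[-0.8, 0, 0], 0],
    [[-0.8, 0, 0], 0],
  ],
)

```text
clock: 11.55
eef_pos: [0.5104, 0.2019, 0.157]
tool_rot: [-0.0, 1.0, 0.0, -0.002]
ft_force: [-6.0, 3.1, 4.6]
grip_width: -0.0002
grasp_force: 3.3
```

Emit:
step_arm(
  rows=[
    [[-0.6, 0, 0], 0],
    [[-0.6, 0, 0], 0],
    [[-0.6, 0, 0], 0],
  ],
)

```text
clock: 11.92
eef_pos: [0.5105, 0.2019, 0.157]
tool_rot: [-0.0, 1.0, 0.0, -0.002]
ft_force: [-8.2, 2.7, 5.9]
grip_width: 0.0002
grasp_force: 4.0
```

At the stop too. Back off (toward the robot), lift, and move aside for a check.

Emit:
step_arm(
  rows=[
    [[8, 0, 0], 0],
    [[12, 0, 0], 0],
    [[12, 0, -30], 0],
    [[20, 0, -80], 0],
    [[50, -40, -110], 0],
    [[80, -90, -120], 0],
    [[100, -140, -120], 0],
    [[110, -190, -120], 0],
    [[110, -240, -120], 0],
    [[110, -280, -120], 0],
    [[110, -280, -120], 0],
    [[110, -280, -120], 0],
  ],
)

```text
clock: 13.42
eef_pos: [0.4024, -0.0784, 0.277]
tool_rot: [0.0, 1.0, 0.0, 0.0]
ft_force: [-0.3, 0.4, -0.8]
grip_width: 0.0002
grasp_force: 0.0
```

```bash
python3 - <<'E'
from lev import *
im,d=bot.camera('top');cv2.imwrite('pics/top5.png',cv2.resize(im[100:240,180:360,::-1],None,fx=4,fy=4))
lever(.06,.25);lever(.26,.40)
E
```

```text
top 133 q deg 91.7 ends [0.5243 0.1348] [0.527 0.225]
side 155 q deg 90.7 ends [0.5258 0.1273] [0.527  0.2286]
top 153 q deg 1.7 ends [0.5384 0.2816] [0.4477 0.2842]
side 238 q deg 4.2 ends [0.5385 0.2725] [0.4465 0.2791]
```

View pics/top5.png

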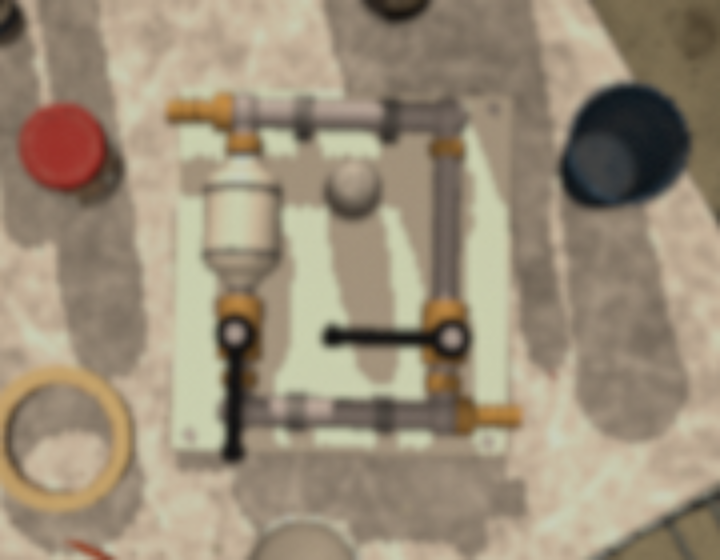

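The bypass lever (450,338 to 330,336) stands square across its pipe. The filter lever (234,335 to 232,455) is in line with its own, exactly 90° apart, and the bystanders haven't moved. Handing in.

```bash
python3 -c "
from workcell import bot
print(bot.job_done())"
```

```text
the job is handed in; nothing more can be done
None
```

The filter lever was pushed open to its stop first, then the bypass lever shut to its stop; contact forces stayed around 10 N, nothing else was moved, and the job was handed in at about 14 s.

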